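# Nest a set of candle bowls in its gift box

### The job

Pack the set of three empty candle bowls in the open gift box, nested in size order (the small green one has been left standing in the large one, where the middle one belongs): the large navy bowl standing in the box, the middle white one nested in it and the small green one inside that, each upright and flat on the floor below it. Set each one down before letting go of it, never dropping or tipping one over, and leave the candles, jar, tin, jug, bottle, lids and label roll where they stand.

Things in the scene. Friction and masses are not known exactly. Their poses are not given: they have to be found in the camera images.
- bowl_large: navy blue lacquered spun-bamboo candle bowl, the largest of three: straight-sided, outer diameter 184, height 72, wall 8 and floor 8 thick (inner diameter 168), no handle, about 300 g. Origin at the centre of its underside, z up; round, so yaw means nothing. Stiff; can be pinched across its rim wall (one finger inside, one outside).
- bowl_middle: white lacquered spun-bamboo candle bowl, the middle of three: straight-sided, outer diameter 122, height 70, wall 8 and floor 8 thick (inner diameter 106), no handle, about 170 g. Origin at the centre of its underside, z up; round, so yaw means nothing. Stiff; can be pinched across its rim wall (one finger inside, one outside).
- bowl_small: dark green lacquered spun-bamboo candle bowl, the smallest of three: straight-sided, outer diameter 62, height 68, wall 8 and floor 8 thick (inner diameter 46), no handle, about 80 g. Origin at the centre of its underside, z up; round, so yaw means nothing. Stiff; can be pinched across its rim wall (one finger inside, one outside), or across its 62 body. Starts standing inside the large bowl.
- gift_box: open shallow base of a two-piece cardboard gift box, brown, fixed to the table: square, outside 220 x 220, 60 high, walls 4 and floor 4 thick, open on top (inside 212 x 212, so only about 14 beside the large bowl at the middle of a wall and about 58 at the corners). Origin at the centre of its underside, x and y along its sides.
- gift_box_floor (a point): centre of the gift box's inner floor, 4 above the table, same axes as the box. (Round the work stands fixed equipment not listed: a bench scale 44 high and a heat gun 80 high along the far edge, over 0.73 m ahead of the robot; candle trays, box lids and a tape dispenser under 140 high and a wax melter 270 high along the sides, over 0.45 m from the robot's middle plane.)
- candle_blue: bystander: finished candle in a navy tumbler with cream wax, diameter 72, height 86, wick to 87. Origin at the centre of its underside.
- candle_white: bystander: finished candle in a white ceramic tumbler with cream wax, diameter 68, height 78. Origin at the centre of its underside.
- wick_tin: bystander: closed round aluminium wick tin, diameter 66, height 45. Origin at the centre of its underside.
- pouring_jug: bystander: empty stainless pouring jug, body diameter 100 (106 at the rim), height 125, black handle reaching 93 from its axis along its +x, small spout reaching 68 along -x. Origin at the centre of its underside.
- oil_bottle: bystander: amber fragrance-oil bottle with black cap, diameter 54, height 135. Origin at the centre of its underside.
- glass_jar: bystander: empty open green glass jar, diameter 64, height 100. Origin at the centre of its underside.
- lid_stack: bystander: stack of three round bamboo candle lids, diameter 78, height 46. Origin at the centre of its underside.
- label_roll: bystander: roll of white paper labels standing on its end, diameter 86, core hole 38, height 60. Origin at the centre of its underside.
Not all that is in view belongs to the job. Leave any pink look-alike of the bowl_middle alone.

How it is judged:
By the outcome, as a careful person would: the job done as asked, in the order asked, and still so for the second after the job is handed in, with the robot touching nothing.
It also fails if it takes over 72 s, if anything falls off the work surface, if the arm or the gripper's body presses on something with over 40 N, if the wrist force passes 120 N, or if a joint passes its speed limit or range.

### The arm

A 6-joint arm with a two-finger parallel gripper is mounted at the origin on the work surface. World frame = base frame: x ahead of the robot, y to its left, z up, the work surface at z = 0. Lengths are in m, angles in rad, forces in N, time in s.
With the tool pointing down it reaches from about 0.35 to 0.875 m from the base axis. Payload 4.2 kg.
Tool frame: the origin (TCP) lies where the fingers leave the gripper's body, on its centre line; the fingertips stand 73 mm ahead of it and the grasp point (between the pads) lies 54 mm ahead of it; z points along the fingers, y is the direction in which the jaws open and shut (so a half turn about z gives the same grasp; the last joint's range is limited). The gripper opens to 85 mm and grips with 20 to 120 N. Pads are 22 mm wide; open, the fingers measure 114 mm over their backs; the gripper's body (76 mm by 85 mm) begins 54 mm behind the grasp point. The pads swing forward as they close: fully open they stand 13 mm farther back than shut.
Start: joints at [0.259, 0.385, 0.008, 0, -1.194, -0.259], TCP at [0.625, 0, 0.304] pointing down, gripper open.
Joint ranges: [-3.14, 3.14], [-1.21, 2.06], [-1.07, 1.41], [-3.16, 2.05], [-2.99, -0.16], [-3.1, 3.1]. Speed limits (rad/s): [2.79, 2.79, 3.14, 3.14, 3.14, 3.14].

### API

Orientations are given as a unit quaternion [w, x, y, z].
In Python, from workcell import status, imaging, arm gives the robot as it stands.
- The arm moves only by the shell command python3 -m inch 'ROWS' [OPENING] [FORCE]. ROWS is JSON, a list of rows, each an object with "xyz": the shift along the tool's x, y, z in mm, a list of three; "delta_rot": the turn, a rotation vector about the tool's x, y, z in degrees, a list of three. A call has 1 to 20 rows; each row shifts and turns the commanded pose from where the row before left it, along the tool's axes as they then stand; what a row does not reach is not made up. A row lasts 1/10 s, in which the tool goes at most 50 mm and 8.59 degrees, less where a joint would pass 70% of its speed; a pose out of reach is approached as far as the arm can. A call is refused whole if a number of a shift passes 50 or a number of a turn 8.59, either way. A call with a gripper value outside its range is refused whole. OPENING is the closure, from -1 (fully open) to 1 (shut), set as the call begins (- or left out, the last holds). The fingers move at their own pace and stop on an object; FORCE is the grip in N (left out, the last holds). Time passes only in rows, so rows that do not move let the fingers close. It gives the time, the measured TCP pose, the force and the opening at its end, in the units of the state.
- status.get_state(): the state, without advancing time (a new reading comes with each control period).
- imaging.read_camera(name): name is "scene" or "side" or "wrist"; returns a dict with "color" (400x640x3 uint8, red, green, blue), "depth" (400x640 float32, m along the optical axis (not along the pixel's ray), 0 where there is no reading), "fov_y" (degrees; the focal length in pixels is half the picture's height over the tangent of half this angle, whatever the lens; pixels are square), "cx", "cy" (the principal point, pixels), "D" ([k1, k2, p1, p2, k3] as OpenCV has them; the pictures are not rectified), "R" (3x3) and "t" (3): a world point X has camera coordinates R X + t. Camera axes: x right, y down, z forward; pixel columns grow to the right and rows downward; lengths in m; the calibration is good to about 2 mm. A picture is of the moment at which its call begins.
- arm.job_done(): hands the job in, once; it reports no verdict.
The state is a dict: "time_s": time; "joint_positions": joint angles; "dq": joint speeds; "joint_torque": joint torques, N m; "eef_pos": TCP position; "tool_rot": TCP orientation; "wrist_force": force on the tool from outside, world axes, zero at the start; "torque": the same for the moment, N m; "finger_gap": opening from 0.0 (shut) to 1.0 (fully open).
Only numpy, scipy, OpenCV 4.12 (cv2) and the standard library are available. Lean on these libraries where they do the work, as an engineer would, in place of code of your own. Each camera call takes 0.05 s, during which the arm holds its last target. There are 200 camera calls.

## Working session

There is one attempt and no reset: what is moved stays moved. The work goes in short steps, Python scripts to look and compute and a shell command to move; the robot and the scene stay as the last step left them, time stands still between calls to the robot, and variables do not carry over. Pictures are saved under pics/ and viewed, about 8 in all and at most 12, crops included, and the job is handed in when it is done.

```bash
mkdir -p pics
cat > h.py <<'E'
import numpy as np,cv2
from workcell import status,imaging,arm
def K(c):
    f=200/np.tan(np.radians(c["fov_y"])/2); return np.array([[f,0,c["cx"]],[0,f,c["cy"]],[0,0,1]])
def cloud(c):
    v,u=np.mgrid[0:400,0:640]; p=np.stack([u.ravel(),v.ravel()],1).astype(np.float64)
    n=cv2.undistortPoints(p[:,None],K(c),np.array(c["D"],float))[:,0]
    d=c["depth"].ravel()[:,None]
    X=(np.hstack([n,np.ones((len(n),1))])*d-c["t"])@np.array(c["R"])
    X[d[:,0]==0]=np.nan
    return X.reshape(400,640,3)
def save(c,n): cv2.imwrite(f"pics/{n}.png",c["color"][:,:,::-1])
E
python3 - <<'E'
from h import *
s=status.get_state(); print(s)
for n in("scene","side"):
    c=imaging.read_camera(n); save(c,n+"0"); np.save(n+"0.npy",cloud(c)); np.save(n+"0c.npy",c["color"]); print(n,c["t"],c["D"],-np.array(c["R"]).T@c["t"])
E
```

```text
{'time_s': 0.0, 'joint_positions': array([ 2.58597729e-01,  3.85538053e-01,  6.59954768e-03, -5.00091632e-04,
       -1.19398698e+00, -2.58614154e-01]), 'dq': array([-0.0006384 ,  0.00073485, -0.00146269,  0.00070146, -0.00090803,
        0.00087905]), 'joint_torque': array([-9.55001960e-04, -3.92286408e+01,  1.88399577e+01,  4.18616563e+00,
       -4.72148502e-03,  8.27910434e-07]), 'eef_pos': array([6.24564172e-01, 2.22035466e-05, 3.02822131e-01]), 'tool_rot': array([-0.0008034 , -0.70703532,  0.7071774 ,  0.00073613]), 'wrist_force': array([ 0.23911099, -0.19934089,  0.14053605]), 'torque': array([-0.07547269,  0.04709209, -0.01187587]), 'finger_gap': 0.9971235063811893}
scene [ 0.39457789 -0.32751752  1.47189295] [-0.06668556  0.          0.          0.          0.        ] [1.12179156 0.43664422 0.99012819]
side [-0.46395055  0.28771763  0.78254613] [0.02602059 0.         0.         0.         0.        ] [ 0.17537096 -0.54549789  0.76294631]
```

View pics/scene0.png

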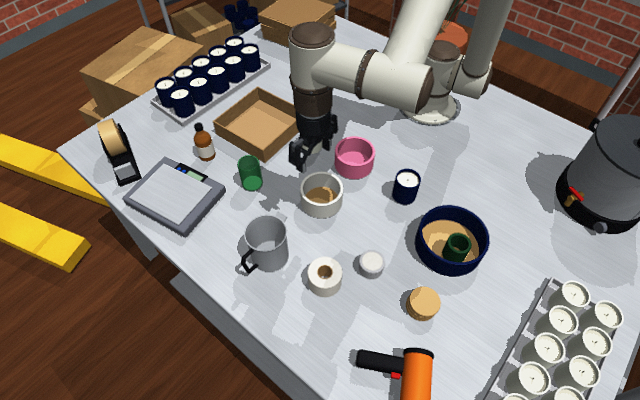

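View pics/side0.png

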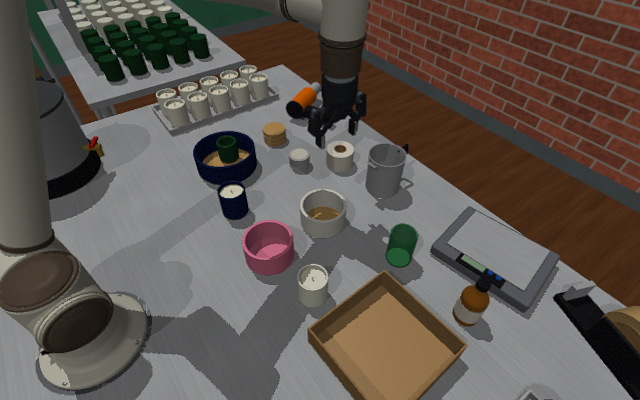

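```bash
cat >> h.py <<'E'
def circ(P):
    P=P[:,:2]
    for _ in range(4):
        s=np.linalg.lstsq(np.c_[2*P,np.ones(len(P))],(P**2).sum(1),rcond=None)[0]
        r=np.sqrt(s[2]+s[0]**2+s[1]**2); e=abs(np.hypot(*(P-s[:2]).T)-r); P=P[e<=max(2*np.median(e),.002)]
    return np.round([*s[:2],r],4),len(P)
def rim(X,u,v,rad,z0,z1):
    P=X[max(v-rad,0):v+rad,max(0,u-rad):u+rad].reshape(-1,3); P=P[(P[:,2]>z0)&(P[:,2]<z1)]; return circ(P)
E
python3 - <<'E'
from h import *
X={n:np.load(n+"0.npy") for n in("scene","side")}
for n,l in {"scene":dict(large=(452,240,42,.066,.078),middle=(322,195,26,.064,.076),small=(458,246,16,.072,.09),pink=(355,157,22,.05,.09),cblue=(406,186,18,.07,.1),tin=(371,264,16,.038,.06),lid=(424,303,20,.038,.06),roll=(325,276,20,.054,.07),jug=(266,240,30,.115,.14),jar=(249,173,18,.085,.12)),
 "side":dict(large=(225,158,36,.066,.078),middle=(323,214,28,.064,.076),small=(228,149,14,.072,.09),pink=(269,247,30,.05,.09),cblue=(233,200,18,.07,.1),cwhite=(313,285,22,.07,.09),tin=(300,161,14,.038,.06),jar=(401,244,22,.085,.12),bottle=(472,300,26,.1,.15),jug=(386,170,28,.115,.14),roll=(340,157,16,.054,.07))}.items():
    for k,a in l.items():
        try: print(n,k,rim(X[n],*a))
        except Exception as e: print(n,k,e)
    # box: top rim points
    w=X[n][270:400,300:470] if n=="side" else X[n][85:165,205:305]
    P=w.reshape(-1,3)
    for a,b in((.052,.066),):
        Q=P[(P[:,2]>a)&(P[:,2]<b)][:,:2].astype(np.float32); r=cv2.minAreaRect(Q); print("box",len(Q),r,cv2.boxPoints(r).round(3).tolist())
    m=np.load(n+"0c.npy")
    T=X[n]; print("table z",np.nanmedian(T[(abs(T[...,2])<.02)][:,2]))
E
```

```text
scene large (array([0.4721, 0.345 , 0.0874]), 487)
scene middle (array([ 0.5789, -0.0152,  0.0569]), 242)
scene small (array([0.4914, 0.3702, 0.0274]), 115)
scene pink (array([ 0.4059, -0.0286,  0.0572]), 294)
scene cblue (array([0.4059, 0.1562, 0.0331]), 221)
scene tin (array([0.6614, 0.2214, 0.0258]), 296)
scene lid (array([0.6674, 0.3821, 0.0302]), 508)
scene roll (array([0.768 , 0.1538, 0.0349]), 535)
scene jug (array([ 0.8044, -0.0061,  0.051 ]), 226)
scene jar (array([ 0.6612, -0.221 ,  0.0296]), 144)
box 531 ((0.5066052079200745, -0.37895724177360535), (0.3980810046195984, 0.29537907242774963), 49.899261474609375) [[0.26499998569488525, -0.4359999895095825], [0.4909999966621399, -0.6259999871253967], [0.7480000257492065, -0.32199999690055847], [0.5220000147819519, -0.13199999928474426]]
table z -0.0008735269131215604
side large (array([0.4454, 0.2895, 0.1265]), 478)
side middle (array([ 0.5719, -0.0188,  0.0568]), 295)
side small (array([0.4853, 0.3676, 0.0277]), 72)
side pink (array([ 0.3979, -0.0345,  0.0568]), 555)
side cblue (array([0.3986, 0.1544, 0.0332]), 238)
side cwhite (array([ 0.4225, -0.1845,  0.0317]), 224)
side tin (array([0.6536, 0.2187, 0.0273]), 137)
side jar (array([ 0.6559, -0.2233,  0.03  ]), 248)
side bottle (array([ 0.6672, -0.4187,  0.0114]), 173)
side jug (array([ 0.7995, -0.0086,  0.0512]), 218)
side roll (array([0.7613, 0.1514, 0.0355]), 261)
box 1595 ((0.4855884313583374, -0.35464203357696533), (0.2654934227466583, 0.34746021032333374), 56.011512756347656) [[0.2669999897480011, -0.36800000071525574], [0.5550000071525574, -0.5619999766349792], [0.7039999961853027, -0.34200000762939453], [0.41600000858306885, -0.1469999998807907]]
table z 0.0004518902584066703
```

Run:
```python
from h import *
for n,s in(("scene",np.s_[82:165,205:308]),("side",np.s_[268:400,300:470])):
    X=np.load(n+"0.npy")[s].reshape(-1,3); C=np.load(n+"0c.npy")[s].reshape(-1,3)
    h=cv2.cvtColor(C[None],cv2.COLOR_RGB2HSV)[0]
    m=(h[:,0]>8)&(h[:,0]<24)&(h[:,1]>70)&np.isfinite(X[:,0])
    Q=X[m]; Q=Q[(Q[:,2]>.001)&(Q[:,2]<.063)&(Q[:,0]>.2)]
    c=np.median(Q[:,:2],0); Q=Q[np.hypot(*(Q[:,:2]-c).T)<.2]
    print(n,m.sum(),c)
    for a,b in((.001,.063),(.0,.009),(.054,.063)):
        q=Q[(Q[:,2]>a)&(Q[:,2]<b)][:,:2].astype(np.float32)
        if len(q): r=cv2.minAreaRect(q); print(a,b,len(q),np.round(r[0],4),np.round(r[1],4),r[2],cv2.boxPoints(r).round(3).tolist())
c=imaging.read_camera("wrist"); save(c,"w0"); print(-np.array(c["R"]).T@c["t"],c["R"],c["D"],c["fov_y"])
X=cloud(c)
print(status.get_state()["eef_pos"])
```

```text
scene 4212 [ 0.47740363 -0.38746755]
0.001 0.063 3680 [ 0.5164 -0.3665] [0.3135 0.229 ] 4.183793067932129 [[0.35199999809265137, -0.2639999985694885], [0.36800000071525574, -0.492000013589859], [0.6809999942779541, -0.4690000116825104], [0.6639999747276306, -0.2409999966621399]]
0.0 0.009 1758 [ 0.5176 -0.3643] [0.3114 0.2233] 3.7249529361724854 [[0.35499998927116394, -0.2630000114440918], [0.36899998784065247, -0.4860000014305115], [0.6800000071525574, -0.4659999907016754], [0.6660000085830688, -0.24300000071525574]]
0.054 0.063 339 [ 0.5172 -0.3654] [0.3107 0.2247] 4.454972743988037 [[0.3540000021457672, -0.26499998569488525], [0.3709999918937683, -0.49000000953674316], [0.6809999942779541, -0.4650000035762787], [0.6629999876022339, -0.2409999966621399]]
side 12997 [ 0.48117791 -0.3657255 ]
0.001 0.063 12754 [ 0.5018 -0.3644] [0.2907 0.2348] 7.843515872955322 [[0.34200000762939453, -0.2680000066757202], [0.37400001287460327, -0.5009999871253967], [0.6620000004768372, -0.460999995470047], [0.6299999952316284, -0.2280000001192093]]
0.0 0.009 9285 [ 0.5003 -0.3629] [0.2852 0.2305] 8.061219215393066 [[0.34299999475479126, -0.26899999380111694], [0.375, -0.4970000088214874], [0.6579999923706055, -0.4569999873638153], [0.625, -0.2290000021457672]]
0.054 0.063 1043 [ 0.4696 -0.3683] [0.2227 0.2208] 3.286348819732666 [[0.35199999809265137, -0.2639999985694885], [0.36500000953674316, -0.48500001430511475], [0.5870000123977661, -0.47200000286102295], [0.5740000009536743, -0.25200000405311584]]
[ 0.62517828 -0.08219387  0.3735456 ] [[-9.99998601e-01 -3.81519856e-04  1.62846304e-03]
 [ 1.66620257e-04  9.46069223e-01  3.23964501e-01]
 [-1.66423766e-03  3.23964319e-01 -9.46067836e-01]] [-0.03944358  0.          0.          0.          0.        ] 61.95792560383108
[6.24679228e-01 7.34356465e-06 3.03070828e-01]
```

View pics/w0.png

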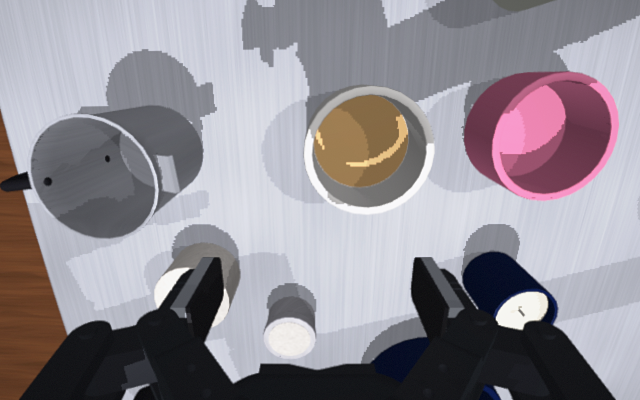

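Run:
```python
from h import *
c=imaging.read_camera("wrist"); X=cloud(c)
print("mid",rim(X,370,150,70,.062,.078),"pink",rim(X,542,135,75,.062,.078), np.nanmedian(X[20:60,100:250,2]))
print("tin",rim(X,290,335,28,.038,.06))
```

```text
mid (array([ 0.5772, -0.017 ,  0.0561]), 3499) pink (array([ 0.4051, -0.0306,  0.0566]), 2793) 0.0005838510549868397
tin (array([0.6587, 0.2204, 0.0268]), 1233)
```

```bash
python3 - <<'E'
from h import *
X=np.vstack([np.load(n+"0.npy").reshape(-1,3) for n in("scene","side")]); X=X[np.isfinite(X[:,0])]
for p in((.5285,.41),(.4125,.2775),(.53,-.30),(.417,-.432),(.463,.369),(.53,.13)):
    d=np.hypot(*(X[:,:2]-p).T)
    print(p,[(r,[np.round(np.percentile(X[(d<r)&(X[:,2]<.28)][:,2],q),3) for q in(50,99,100)]) for r in(.06,.09,.12)])
E
python3 -m inch '[{"xyz":[-50,20,0],"delta_rot":[0,0,0]},{"xyz":[-50,20,0],"delta_rot":[0,0,0]},{"xyz":[-50,20,0],"delta_rot":[0,0,0]},{"xyz":[-50,20,0],"delta_rot":[0,0,0]},{"xyz":[-50,20,0],"delta_rot":[0,0,0]},{"xyz":[0,35,0],"delta_rot":[0,0,0]},{"xyz":[0,0,0],"delta_rot":[0,0,0]},{"xyz":[0,0,0],"delta_rot":[0,0,0]}]' 0.2 40
python3 - <<'E'
from h import *
c=imaging.read_camera("wrist"); save(c,"w1"); X=cloud(c); np.save("w1.npy",X); print(status.get_state())
E
```

```text
(0.5285, 0.41) [(0.06, [np.float64(0.027), np.float64(0.077), np.float64(0.08)]), (0.09, [np.float64(0.01), np.float64(0.077), np.float64(0.08)]), (0.12, [np.float64(0.004), np.float64(0.076), np.float64(0.08)])]
(0.4125, 0.2775) [(0.06, [np.float64(0.02), np.float64(0.073), np.float64(0.074)]), (0.09, [np.float64(0.008), np.float64(0.074), np.float64(0.088)]), (0.12, [np.float64(0.007), np.float64(0.083), np.float64(0.088)])]
(0.53, -0.3) [(0.06, [np.float64(0.006), np.float64(0.061), np.float64(0.063)]), (0.09, [np.float64(0.005), np.float64(0.061), np.float64(0.065)]), (0.12, [np.float64(0.005), np.float64(0.062), np.float64(0.102)])]
(0.417, -0.432) [(0.06, [np.float64(0.005), np.float64(0.061), np.float64(0.063)]), (0.09, [np.float64(0.005), np.float64(0.061), np.float64(0.064)]), (0.12, [np.float64(0.005), np.float64(0.06), np.float64(0.064)])]
(0.463, 0.369) [(0.06, [np.float64(0.035), np.float64(0.078), np.float64(0.08)]), (0.09, [np.float64(0.031), np.float64(0.077), np.float64(0.08)]), (0.12, [np.float64(0.023), np.float64(0.076), np.float64(0.08)])]
(0.53, 0.13) [(0.06, [n
[... 308 characters left out ...]
nger_gap: 0.396
{'time_s': 1.05, 'joint_positions': array([ 7.32190932e-01,  2.55042229e-01, -1.80504098e-01,  3.23227930e-04,
       -1.13449088e+00, -7.32091380e-01]), 'dq': array([-0.01953058,  0.01302908,  0.01382398, -0.00203636, -0.00120109,
       -0.00140081]), 'joint_torque': array([ 5.09436149e-01, -3.24125898e+01,  1.81290615e+01,  4.02879864e+00,
       -1.72509538e-02, -5.85366633e-04]), 'eef_pos': array([0.49741558, 0.23215548, 0.30421402]), 'tool_rot': array([-3.71222572e-04,  7.07190169e-01, -7.07023267e-01,  1.66496662e-04]), 'wrist_force': array([0.12996162, 0.61855762, 0.15203143]), 'torque': array([ 0.00700621, -0.02681447, -0.03525977]), 'finger_gap': 0.3993384873948286}
```

View pics/w1.png

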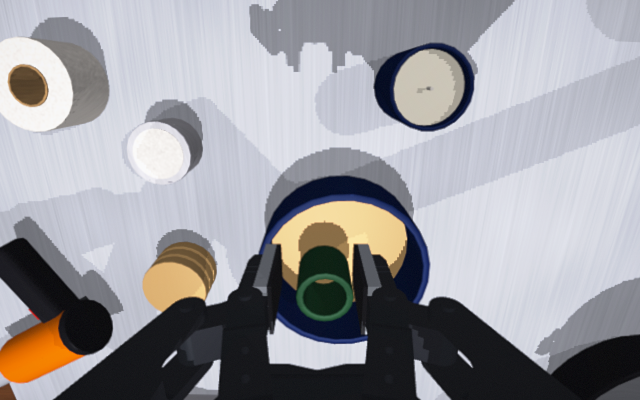

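Run:
```python
from h import *
X=np.load("w1.npy")
C=cv2.imread("pics/w1.png"); H=cv2.cvtColor(C,cv2.COLOR_BGR2HSV)
g=(H[...,0]>45)&(H[...,0]<95)&(H[...,1]>80)
b=(H[...,0]>105)&(H[...,0]<130)&(H[...,1]>100)
for n,m,s,z0,z1 in(("small",g,np.s_[230:330,285:365],.071,.082),("large",b,np.s_[160:360,240:450],.067,.078)):
    P=X[s][m[s]]; P=P[(P[:,2]>z0)&(P[:,2]<z1)]; print(n,circ(P),np.median(P[:,2]))
```

```text
small (array([0.4894, 0.369 , 0.0272]), 967) 0.07652334076973452
large (array([0.4706, 0.3438, 0.0871]), 2132) 0.07236470361968671
```

```bash
python3 -m inch '[{"xyz":[-35,9,0],"delta_rot":[0,0,0]},{"xyz":[-35,9,0],"delta_rot":[0,0,0]},{"xyz":[-35,9,0],"delta_rot":[0,0,0]},{"xyz":[-32,8,20],"delta_rot":[0,0,0]},{"xyz":[0,0,30],"delta_rot":[0,0,0]},{"xyz":[0,0,30],"delta_rot":[0,0,0]},{"xyz":[0,0,10],"delta_rot":[0,0,0]},{"xyz":[0,0,0],"delta_rot":[0,0,0]},{"xyz":[0,0,0],"delta_rot":[0,0,0]}]'
```

```text
time_s: 1.95
eef_pos: [0.4634, 0.3693, 0.2151]
tool_rot: [0.001, -0.707, 0.707, -0.0]
wrist_force: [-0.2, -0.3, 0.4]
finger_gap: 0.396
```

```bash
python3 -m inch '[{"xyz":[0,1,30],"delta_rot":[0,0,0]},{"xyz":[0,0,30],"delta_rot":[0,0,0]},{"xyz":[0,0,20],"delta_rot":[0,0,0]},{"xyz":[0,0,10],"delta_rot":[0,0,0]},{"xyz":[0,0,10],"delta_rot":[0,0,0]},{"xyz":[0,0,0],"delta_rot":[0,0,0]},{"xyz":[0,0,0],"delta_rot":[0,0,0]}]'
python3 -m inch '[{"xyz":[0,0,0],"delta_rot":[0,0,0]},{"xyz":[0,0,0],"delta_rot":[0,0,0]},{"xyz":[0,0,0],"delta_rot":[0,0,0]},{"xyz":[0,0,0],"delta_rot":[0,0,0]},{"xyz":[0,0,0],"delta_rot":[0,0,0]},{"xyz":[0,0,0],"delta_rot":[0,0,0]}]' 1 40
python3 -m inch '[{"xyz":[0,0,-10],"delta_rot":[0,0,0]},{"xyz":[0,0,-20],"delta_rot":[0,0,0]},{"xyz":[0,0,-30],"delta_rot":[0,0,0]},{"xyz":[0,0,-30],"delta_rot":[0,0,0]},{"xyz":[0,0,-10],"delta_rot":[0,0,0]},{"xyz":[0,0,0],"delta_rot":[0,0,0]},{"xyz":[0,0,0],"delta_rot":[0,0,0]}]'
```

```text
time_s: 2.65
eef_pos: [0.4617, 0.3697, 0.115]
tool_rot: [-0.001, 0.707, -0.707, -0.0]
wrist_force: [-0.8, -1.0, -0.3]
finger_gap: 0.399
time_s: 3.25
eef_pos: [0.4617, 0.3697, 0.1151]
tool_rot: [-0.001, 0.707, -0.707, 0.0]
wrist_force: [0.7, -1.0, 5.1]
finger_gap: 0.118
time_s: 3.95
eef_pos: [0.4604, 0.3685, 0.2125]
tool_rot: [-0.001, -0.707, 0.707, 0.0]
wrist_force: [-0.9, -0.1, -0.9]
finger_gap: 0.123
```

```bash
python3 -m inch '[{"xyz":[20,-4,0],"delta_rot":[0,0,0]},{"xyz":[35,-6,0],"delta_rot":[0,0,0]},{"xyz":[35,-6,0],"delta_rot":[0,0,0]},{"xyz":[35,-6,0],"delta_rot":[0,0,0]},{"xyz":[35,-6,0],"delta_rot":[0,0,0]},{"xyz":[35,-6,0],"delta_rot":[0,0,0]},{"xyz":[28,-6,0],"delta_rot":[0,0,0]},{"xyz":[15,-3,20],"delta_rot":[0,0,0]},{"xyz":[0,0,30],"delta_rot":[0,0,0]},{"xyz":[0,0,25],"delta_rot":[0,0,0]},{"xyz":[0,0,15],"delta_rot":[0,0,0]},{"xyz":[0,0,8],"delta_rot":[0,0,0]},{"xyz":[0,0,0],"delta_rot":[0,0,0]},{"xyz":[0,0,0],"delta_rot":[0,0,0]}]'
```

```text
time_s: 5.35
eef_pos: [0.5042, 0.131, 0.116]
tool_rot: [0.0, 0.707, -0.707, 0.0]
wrist_force: [0.7, 0.6, -0.8]
finger_gap: 0.123
```

```bash
python3 -m inch '[{"xyz":[0,0,4],"delta_rot":[0,0,0]},{"xyz":[0,0,3],"delta_rot":[0,0,0]},{"xyz":[0,0,1.5],"delta_rot":[0,0,0]},{"xyz":[0,0,1],"delta_rot":[0,0,0]},{"xyz":[0,0,0],"delta_rot":[0,0,0]},{"xyz":[0,0,0],"delta_rot":[0,0,0]}]'
```

```text
time_s: 5.95
eef_pos: [0.5042, 0.1312, 0.1071]
tool_rot: [-0.0, 0.707, -0.707, 0.0]
wrist_force: [-2.5, -0.8, 6.6]
finger_gap: 0.124
```

```bash
python3 -m inch '[{"xyz":[0,0,0],"delta_rot":[0,0,0]},{"xyz":[0,0,0],"delta_rot":[0,0,0]},{"xyz":[0,0,0],"delta_rot":[0,0,0]},{"xyz":[0,0,-20],"delta_rot":[0,0,0]},{"xyz":[0,0,-30],"delta_rot":[0,0,0]},{"xyz":[0,0,-20],"delta_rot":[0,0,-8.2]},{"xyz":[0,0,-20],"delta_rot":[0,0,-8.2]},{"xyz":[0,0,-20],"delta_rot":[0,0,-8.2]},{"xyz":[0,0,-20],"delta_rot":[0,0,-8.2]},{"xyz":[0,0,0],"delta_rot":[0,0,-8.2]},{"xyz":[0,0,0],"delta_rot":[0,0,-8.2]},{"xyz":[0,0,0],"delta_rot":[0,0,0]}]' 0.2 90
python3 -m inch '[{"xyz":[-20,-28,0],"delta_rot":[0,0,0]},{"xyz":[-20,-28,0],"delta_rot":[0,0,0]},{"xyz":[-20,-28,0],"delta_rot":[0,0,0]},{"xyz":[-20,-28,0],"delta_rot":[0,0,0]},{"xyz":[-20,-28,0],"delta_rot":[0,0,0]},{"xyz":[-20,-28,0],"delta_rot":[0,0,0]},{"xyz":[-20,-28,0],"delta_rot":[0,0,0]},{"xyz":[-24,-31,0],"delta_rot":[0,0,0]},{"xyz":[0,0,0],"delta_rot":[0,0,0]},{"xyz":[0,0,0],"delta_rot":[0,0,0]}]'
python3 - <<'E'
from h import *
from scipy.spatial.transform import Rotation as Ro
s=status.get_state(); q=s["tool_rot"]; R=Ro.from_quat(np.r_[q[1:],q[0]]).as_matrix(); print(R.round(3))
w=np.array([.5283,.4102,.0]); print(s["eef_pos"],1000*R.T@(w-s["eef_pos"]))
c=imaging.read_camera("scene"); save(c,"s1"); X=cloud(c)
print("small",rim(X,400,225,60,.064,.075))
E
```

```text
time_s: 7.15
eef_pos: [0.504, 0.1311, 0.2364]
tool_rot: [-0.0, 0.937, -0.349, -0.0]
wrist_force: [-0.0, -0.2, -0.7]
finger_gap: 0.406
time_s: 8.15
eef_pos: [0.5279, 0.4107, 0.2352]
tool_rot: [0.001, 0.937, -0.349, -0.0]
wrist_force: [0.3, 0.2, -0.3]
finger_gap: 0.402
[[ 0.756 -0.654 -0.001]
 [-0.654 -0.756 -0.001]
 [-0.     0.002 -1.   ]]
[0.52788607 0.41068313 0.23518463] [  0.64367057  -0.36791993 235.18432557]
small (array([0.4938, 0.2285, 0.1201]), 417)
```

View pics/s1.png

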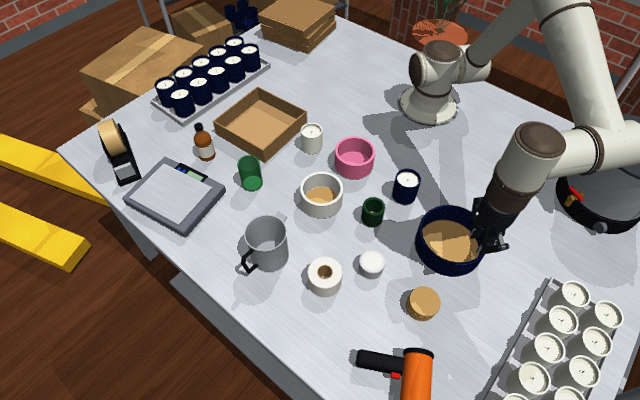

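```bash
python3 -m inch '[{"xyz":[0,0,20],"delta_rot":[0,0,0]},{"xyz":[0,0,30],"delta_rot":[0,0,0]},{"xyz":[0,0,30],"delta_rot":[0,0,0]},{"xyz":[0,0,25],"delta_rot":[0,0,0]},{"xyz":[0,0,15],"delta_rot":[0,0,0]},{"xyz":[0,0,5],"delta_rot":[0,0,0]},{"xyz":[0,0,0],"delta_rot":[0,0,0]},{"xyz":[0,0,0],"delta_rot":[0,0,0]}]'
python3 -m inch '[{"xyz":[0,0,0],"delta_rot":[0,0,0]},{"xyz":[0,0,0],"delta_rot":[0,0,0]},{"xyz":[0,0,0],"delta_rot":[0,0,0]},{"xyz":[0,0,0],"delta_rot":[0,0,0]},{"xyz":[0,0,0],"delta_rot":[0,0,0]},{"xyz":[0,0,0],"delta_rot":[0,0,0]}]' 1 100
python3 -m inch '[{"xyz":[0,0,-10],"delta_rot":[0,0,0]},{"xyz":[0,0,-15],"delta_rot":[0,0,0]},{"xyz":[0,0,-25],"delta_rot":[0,0,0]},{"xyz":[0,0,-30],"delta_rot":[0,0,0]},{"xyz":[0,0,-30],"delta_rot":[0,0,0]},{"xyz":[0,0,-30],"delta_rot":[0,0,0]},{"xyz":[0,0,-10],"delta_rot":[0,0,0]},{"xyz":[0,0,0],"delta_rot":[0,0,0]},{"xyz":[0,0,0],"delta_rot":[0,0,0]}]'
python3 - <<'E'
from h import *
c=imaging.read_camera("side"); save(c,"d1"); np.save("d1.npy",cloud(c))
X=cloud(c); s=np.s_[268:400,300:470]
P=X[s].reshape(-1,3);C=c["color"][s].reshape(-1,3);h=cv2.cvtColor(C[None],cv2.COLOR_RGB2HSV)[0]
m=(h[:,0]>8)&(h[:,0]<24)&(h[:,1]>70);Q=P[m];Q=Q[(Q[:,2]>.054)&(Q[:,2]<.064)&(Q[:,0]<.61)]
print("side",cv2.minAreaRect(Q[:,:2].astype(np.float32)))
c=imaging.read_camera("scene");X=cloud(c); s=np.s_[82:165,205:308]
P=X[s].reshape(-1,3);C=c["color"][s].reshape(-1,3);h=cv2.cvtColor(C[None],cv2.COLOR_RGB2HSV)[0]
m=(h[:,0]>8)&(h[:,0]<24)&(h[:,1]>70);Q=P[m];Q=Q[(Q[:,2]>.054)&(Q[:,2]<.064)&(Q[:,0]<.61)]
print("scene",cv2.minAreaRect(Q[:,:2].astype(np.float32)))
E
```

```text
time_s: 9.0
eef_pos: [0.529, 0.4105, 0.1129]
tool_rot: [-0.001, 0.937, -0.349, 0.001]
wrist_force: [-0.5, -0.1, 0.5]
finger_gap: 0.402
time_s: 9.6
eef_pos: [0.5285, 0.4102, 0.113]
tool_rot: [-0.0, 0.937, -0.348, 0.0]
wrist_force: [-2.0, -2.4, 5.7]
finger_gap: 0.078
time_s: 10.5
eef_pos: [0.5276, 0.4097, 0.2598]
tool_rot: [0.001, 0.937, -0.349, -0.001]
wrist_force: [-0.8, -0.0, -3.3]
finger_gap: 0.082
side ((0.4695122241973877, -0.36839136481285095), (0.22267641127109528, 0.22069834172725677), 3.2970199584960938)
scene ((0.4740913510322571, -0.36759352684020996), (0.22421345114707947, 0.22497615218162537), 3.877589702606201)
```

View pics/d1.png

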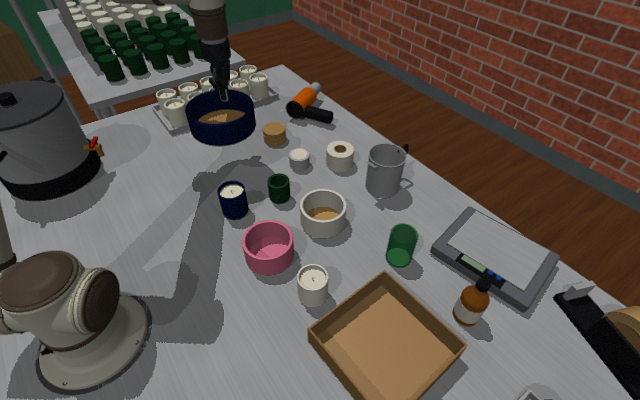

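```bash
python3 - <<'E'
from h import *
X=np.load("d1.npy")[85:145,180:262].reshape(-1,3); P=X[(X[:,2]>.205)&(X[:,2]<.232)]
A=np.c_[P[:,:2],np.ones(len(P))]; print(len(P),np.linalg.lstsq(A,P[:,2],rcond=None)[0],circ(P))
E
python3 -m inch '[{"xyz":[13,15,0],"delta_rot":[0,0,0]},{"xyz":[20,23,0],"delta_rot":[0,0,0]},{"xyz":[26,30,0],"delta_rot":[0,0,0]},{"xyz":[26,30,0],"delta_rot":[0,0,0]},{"xyz":[26,30,0],"delta_rot":[0,0,0]},{"xyz":[26,30,0],"delta_rot":[0,0,0]},{"xyz":[26,30,0],"delta_rot":[0,0,0]},{"xyz":[26,30,0],"delta_rot":[0,0,0]},{"xyz":[26,30,0],"delta_rot":[0,0,0]},{"xyz":[26,30,0],"delta_rot":[0,0,0]},{"xyz":[26,30,0],"delta_rot":[0,0,0]},{"xyz":[26,30,0],"delta_rot":[0,0,0]},{"xyz":[26,30,0],"delta_rot":[0,0,0]},{"xyz":[26,30,0],"delta_rot":[0,0,0]},{"xyz":[26,30,0],"delta_rot":[0,0,0]},{"xyz":[26,30,0],"delta_rot":[0,0,0]},{"xyz":[26,30,0],"delta_rot":[0,0,0]},{"xyz":[20,23,0],"delta_rot":[0,0,0]},{"xyz":[13,15,0],"delta_rot":[0,0,0]},{"xyz":[6,4,0],"delta_rot":[0,0,0]}]'
python3 -m inch '[{"xyz":[0,0,0],"delta_rot":[0,0,0]},{"xyz":[0,0,0],"delta_rot":[0,0,0]},{"xyz":[0,0,0],"delta_rot":[0,0,0]}]'
cat >> h.py <<'E'
def go(x,y,z):
    from scipy.spatial.transform import Rotation as Ro
    s=status.get_state(); q=s["tool_rot"]; R=Ro.from_quat(np.r_[q[1:],q[0]]).as_matrix()
    print("at",s["eef_pos"].round(4),"shift mm",(1000*R.T@(np.array([x,y,z])-s["eef_pos"])).round(1),"tool y",R[:,1].round(3),"F",s["wrist_force"].round(1))
E
python3 - <<'E'
from h import *
go(.5317,-.3006,.26)
c=imaging.read_camera("side"); save(c,"d2"); X=cloud(c); np.save("d2.npy",X)
c=imaging.read_camera("scene"); save(c,"s2"); np.save("s2.npy",cloud(c))
for n in("d2","s2"):
    X=np.load(n+".npy"); H=cv2.cvtColor(cv2.imread(f"pics/{n}.png"),cv2.COLOR_BGR2HSV)
    m=(H[...,0]>105)&(H[...,0]<130)&(H[...,1]>100)&(abs(X[...,0]-.474)<.12)&(abs(X[...,1]+.367)<.12)&(X[...,2]>.1)&(X[...,2]<.24)
    P=X[m]; print(n,len(P),np.percentile(P[:,2],[1,50,97]))
    P=P[P[:,2]>np.percentile(P[:,2],97)-.006]; A=np.c_[P[:,:2]-[.474,-.367],np.ones(len(P))]; print(np.linalg.lstsq(A,P[:,2],rcond=None)[0].round(4),circ(P))
E
```

```text
876 [-0.00222985  0.01004449  0.21183226] (array([0.4772, 0.3322, 0.0877]), 497)
time_s: 12.6
eef_pos: [0.5307, -0.2946, 0.2593]
tool_rot: [0.0, 0.937, -0.35, -0.002]
wrist_force: [-0.4, 0.9, -2.8]
finger_gap: 0.075
time_s: 12.9
eef_pos: [0.5318, -0.2919, 0.2612]
tool_rot: [-0.0, 0.938, -0.348, -0.0]
wrist_force: [0.6, -0.4, -2.7]
finger_gap: 0.076
at [ 0.5318 -0.2919  0.2612] shift mm [5.7 6.7 1.1] tool y [-0.652 -0.758  0.   ] F [ 0.6 -0.4 -2.7]
d2 4825 [0.15688201 0.19767548 0.22033721]
[-0.001   0.0071  0.2186] (array([ 0.481 , -0.3664,  0.0873]), 1043)
s2 1589 [0.15478161 0.18915826 0.21974517]
[-0.0007  0.0056  0.2176] (array([ 0.489 , -0.3629,  0.0878]), 183)
```

View pics/d2.png

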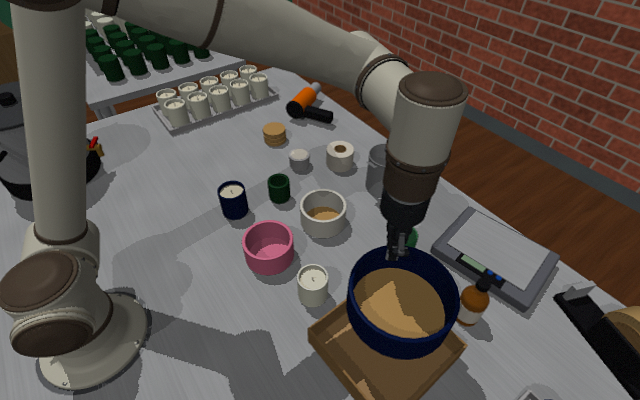

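```bash
python3 -m inch '[{"xyz":[-4,6,10],"delta_rot":[0,0,0]},{"xyz":[-4,5,20],"delta_rot":[0,0,0]},{"xyz":[0,0,25],"delta_rot":[0,0,0]},{"xyz":[0,0,15],"delta_rot":[0,0,0]},{"xyz":[0,0,6],"delta_rot":[0,0,0]},{"xyz":[0,0,0],"delta_rot":[0,0,0]},{"xyz":[0,0,0],"delta_rot":[0,0,0]},{"xyz":[0,0,0],"delta_rot":[0,0,0]}]'
cat >> h.py <<'E'
def navy(n):
    c=imaging.read_camera(n); X=cloud(c); H=cv2.cvtColor(c["color"],cv2.COLOR_RGB2HSV)
    m=(H[...,0]>105)&(H[...,0]<130)&(H[...,1]>100)&(abs(X[...,0]-.474)<.13)&(abs(X[...,1]+.367)<.13)&(X[...,2]>.05)&(X[...,2]<.24)
    P=X[m]; P=P[P[:,2]>np.percentile(P[:,2],97)-.006]; A=np.c_[P[:,:2]-[.474,-.367],np.ones(len(P))]
    print(n,len(P),"rim plane",np.linalg.lstsq(A,P[:,2],rcond=None)[0].round(4),circ(P))
    return c,X
E
python3 - <<'E'
from h import *
go(.519,-.295,.185)
for n in("side","scene"): navy(n)
c=imaging.read_camera("wrist"); save(c,"w2")
E
```

```text
time_s: 13.8
eef_pos: [0.519, -0.2962, 0.1866]
tool_rot: [-0.0, 0.937, -0.348, 0.001]
wrist_force: [-0.1, 1.3, -2.9]
finger_gap: 0.078
at [ 0.519  -0.2962  0.1866] shift mm [-0.8 -0.9  1.6] tool y [-0.653 -0.757 -0.001] F [-0.1  1.3 -2.9]
side 1259 rim plane [0.0076 0.0166 0.145 ] (array([ 0.4685, -0.3703,  0.0872]), 981)
scene 236 rim plane [0.0709 0.0853 0.144 ] (array([ 0.4755, -0.3671,  0.0878]), 137)
```

View pics/w2.png

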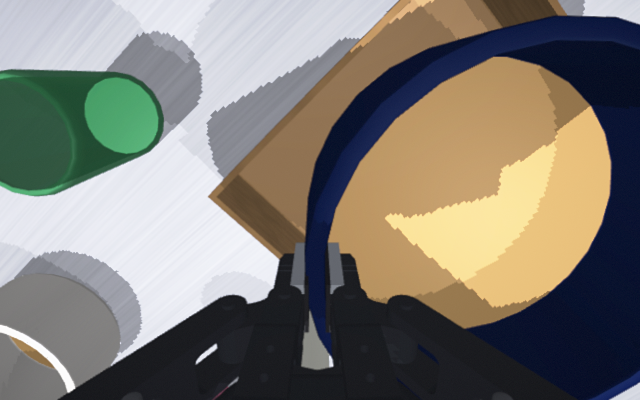

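```bash
python3 -m inch '[{"xyz":[0,0,10],"delta_rot":[0,0,0]},{"xyz":[0,0,20],"delta_rot":[0,0,0]},{"xyz":[0,0,17],"delta_rot":[0,0,0]},{"xyz":[0,0,10],"delta_rot":[0,0,0]},{"xyz":[0,0,5],"delta_rot":[0,0,0]},{"xyz":[0,0,2],"delta_rot":[0,0,0]},{"xyz":[0,0,0],"delta_rot":[0,0,0]},{"xyz":[0,0,0],"delta_rot":[0,0,0]}]'
python3 -m inch '[{"xyz":[0,0,2],"delta_rot":[0,0,0]},{"xyz":[0,0,1.5],"delta_rot":[0,0,0]},{"xyz":[0,0,1],"delta_rot":[0,0,0]},{"xyz":[0,0,1],"delta_rot":[0,0,0]},{"xyz":[0,0,0],"delta_rot":[0,0,0]}]'
python3 - <<'E'
from h import *
go(.519,-.295,.117)
for n in("side","scene"): navy(n)
E
```

```text
time_s: 14.75
eef_pos: [0.519, -0.2962, 0.1222]
tool_rot: [0.0, 0.937, -0.348, 0.001]
wrist_force: [-0.6, -0.9, -3.4]
finger_gap: 0.074
time_s: 15.25
eef_pos: [0.5189, -0.296, 0.117]
tool_rot: [0.0, 0.937, -0.348, 0.001]
wrist_force: [-1.4, 3.0, 4.3]
finger_gap: 0.076
at [ 0.5189 -0.296   0.117 ] shift mm [-0.6 -0.8 -0. ] tool y [-0.653 -0.757 -0.   ] F [-1.4  3.   4.3]
side 1063 rim plane [0.0116 0.0222 0.0773] (array([ 0.4683, -0.37  ,  0.0873]), 792)
scene 18 rim plane [-0.3535 -0.4724  0.2496] (array([ 0.5198, -0.2967,  0.038 ]), 18)
```

```bash
python3 -m inch '[{"xyz":[0,0,0],"delta_rot":[0,0,0]},{"xyz":[0,0,0],"delta_rot":[0,0,0]},{"xyz":[0,0,0],"delta_rot":[0,0,0]},{"xyz":[0,0,-10],"delta_rot":[0,0,0]},{"xyz":[0,0,-25],"delta_rot":[0,0,0]},{"xyz":[0,0,-35],"delta_rot":[0,0,0]},{"xyz":[0,0,-35],"delta_rot":[0,0,0]},{"xyz":[0,0,-30],"delta_rot":[0,0,0]},{"xyz":[0,0,0],"delta_rot":[0,0,0]}]' 0.5 70
python3 -m inch '[{"xyz":[-8,-17,0],"delta_rot":[0,0,0]},{"xyz":[-15,-33,0],"delta_rot":[0,0,0]},{"xyz":[-15,-33,0],"delta_rot":[0,0,0]},{"xyz":[-15,-33,0],"delta_rot":[0,0,0]},{"xyz":[-15,-33,0],"delta_rot":[0,0,0]},{"xyz":[-15,-33,0],"delta_rot":[0,0,0]},{"xyz":[-15,-33,0],"delta_rot":[0,0,0]},{"xyz":[-15,-33,0],"delta_rot":[0,0,0]},{"xyz":[-15,-33,0],"delta_rot":[0,0,0]},{"xyz":[-11,-25,0],"delta_rot":[0,0,0]},{"xyz":[0,0,0],"delta_rot":[0,0,0]},{"xyz":[0,0,0],"delta_rot":[0,0,0]}]' 0.2
python3 - <<'E'
from h import *
go(.6143,.0261,.110)
for n in("side","scene"):
    c,X=navy(n); save(c,n+"3")
c=imaging.read_camera("wrist"); save(c,"w3")
E
```

```text
time_s: 16.25
eef_pos: [0.5205, -0.297, 0.2571]
tool_rot: [0.0, 0.937, -0.348, 0.006]
wrist_force: [-0.1, 0.2, -1.3]
finger_gap: 0.245
time_s: 17.45
eef_pos: [0.613, 0.0268, 0.2505]
tool_rot: [0.0, 0.937, -0.348, -0.0]
wrist_force: [-0.2, 0.2, -0.4]
finger_gap: 0.401
at [0.613  0.0268 0.2505] shift mm [  1.6  -0.5 140.5] tool y [-0.653 -0.758  0.001] F [-0.2  0.2 -0.4]
side 1152 rim plane [-0.0017  0.0012  0.0754] (array([ 0.4688, -0.3695,  0.0875]), 1044)
scene 282 rim plane [-0.0002 -0.0032  0.0744] (array([ 0.4752, -0.3665,  0.0875]), 207)
```

View pics/side3.png

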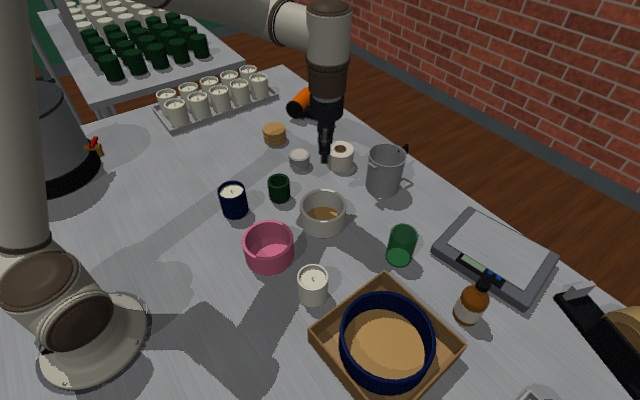

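```bash
python3 -m inch '[{"xyz":[1.5,0,20],"delta_rot":[0,0,0]},{"xyz":[0,0,30],"delta_rot":[0,0,0]},{"xyz":[0,0,35],"delta_rot":[0,0,0]},{"xyz":[0,0,30],"delta_rot":[0,0,0]},{"xyz":[0,0,16],"delta_rot":[0,0,0]},{"xyz":[0,0,8],"delta_rot":[0,0,0]},{"xyz":[0,0,0],"delta_rot":[0,0,0]},{"xyz":[0,0,0],"delta_rot":[0,0,0]}]'
python3 -m inch '[{"xyz":[0,0,0],"delta_rot":[0,0,0]},{"xyz":[0,0,0],"delta_rot":[0,0,0]},{"xyz":[0,0,0],"delta_rot":[0,0,0]},{"xyz":[0,0,0],"delta_rot":[0,0,0]},{"xyz":[0,0,0],"delta_rot":[0,0,0]},{"xyz":[0,0,0],"delta_rot":[0,0,0]}]' 1 70
python3 -m inch '[{"xyz":[0,0,-10],"delta_rot":[0,0,0]},{"xyz":[0,0,-15],"delta_rot":[0,0,0]},{"xyz":[0,0,-25],"delta_rot":[0,0,0]},{"xyz":[0,0,-30],"delta_rot":[0,0,0]},{"xyz":[0,0,-30],"delta_rot":[0,0,0]},{"xyz":[0,0,-25],"delta_rot":[0,0,0]},{"xyz":[0,0,-10],"delta_rot":[0,0,0]},{"xyz":[0,0,0],"delta_rot":[0,0,0]},{"xyz":[0,0,0],"delta_rot":[0,0,0]}]'
python3 - <<'E'
from h import *
go(.474+.0373,-.3677+.0431,.25)
E
```

```text
time_s: 18.4
eef_pos: [0.615, 0.0251, 0.113]
tool_rot: [-0.0, 0.937, -0.349, 0.001]
wrist_force: [-1.1, 0.0, -0.3]
finger_gap: 0.4
time_s: 19.0
eef_pos: [0.6147, 0.0254, 0.1134]
tool_rot: [-0.0, 0.937, -0.348, 0.001]
wrist_force: [-1.7, -1.5, 5.7]
finger_gap: 0.08
time_s: 19.9
eef_pos: [0.6136, 0.0255, 0.2554]
tool_rot: [0.0, 0.937, -0.349, -0.001]
wrist_force: [0.0, 0.6, -2.1]
finger_gap: 0.085
at [0.6136 0.0255 0.2554] shift mm [151.5 331.8   5.6] tool y [-0.654 -0.757  0.001] F [ 0.   0.6 -2.1]
```

```bash
python3 -m inch '[{"xyz":[7,15,0],"delta_rot":[0,0,0]},{"xyz":[11,24,0],"delta_rot":[0,0,0]},{"xyz":[15,33,0],"delta_rot":[0,0,0]},{"xyz":[15,33,0],"delta_rot":[0,0,0]},{"xyz":[15,33,0],"delta_rot":[0,0,0]},{"xyz":[15,33,0],"delta_rot":[0,0,0]},{"xyz":[15,33,0],"delta_rot":[0,0,0]},{"xyz":[15,33,0],"delta_rot":[0,0,0]},{"xyz":[15,33,0],"delta_rot":[0,0,0]},{"xyz":[15,33,0],"delta_rot":[0,0,0]},{"xyz":[9,20,10],"delta_rot":[0,0,0]},{"xyz":[4,9,20],"delta_rot":[0,0,0]},{"xyz":[0,0,15],"delta_rot":[0,0,0]},{"xyz":[0,0,5],"delta_rot":[0,0,0]},{"xyz":[0,0,0],"delta_rot":[0,0,0]},{"xyz":[0,0,0],"delta_rot":[0,0,0]},{"xyz":[0,0,0],"delta_rot":[0,0,0]}]'
cat >> h.py <<'E'
def top(n,col,zlo,zhi,tag=None,cen=(.474,-.367),r=.13):
    c=imaging.read_camera(n); X=cloud(c); H=cv2.cvtColor(c["color"],cv2.COLOR_RGB2HSV)
    M={"white":(H[...,1]<60)&(H[...,2]>90),"green":(H[...,0]>45)&(H[...,0]<95)&(H[...,1]>80)}[col]
    P=X[M&(np.hypot(X[...,0]-cen[0],X[...,1]-cen[1])<r)&(X[...,2]>zlo)&(X[...,2]<zhi)]
    P=P[P[:,2]>np.percentile(P[:,2],97)-.006]; A=np.c_[P[:,:2]-list(cen),np.ones(len(P))]
    print(n,col,len(P),"rim plane",np.linalg.lstsq(A,P[:,2],rcond=None)[0].round(4),circ(P))
    if tag: save(c,tag)
E
python3 - <<'E'
from h import *
go(.474+.0373,-.3677+.0431,.20)
top("side","white",.12,.18,"d4"); top("scene","white",.12,.18,"s4")
E
```

```text
time_s: 21.6
eef_pos: [0.5122, -0.3245, 0.2078]
tool_rot: [0.0, 0.937, -0.348, 0.001]
wrist_force: [-0.2, 0.9, -1.1]
finger_gap: 0.081
at [ 0.5122 -0.3245  0.2078] shift mm [-0.6  0.7  7.8] tool y [-0.653 -0.757 -0.   ] F [-0.2  0.9 -1.1]
side white 773 rim plane [0.0045 0.0048 0.1638] (array([ 0.4759, -0.3697,  0.0569]), 662)
scene white 176 rim plane [-0.003  -0.0005  0.1631] (array([ 0.482 , -0.3666,  0.0572]), 118)
```

View pics/d4.png

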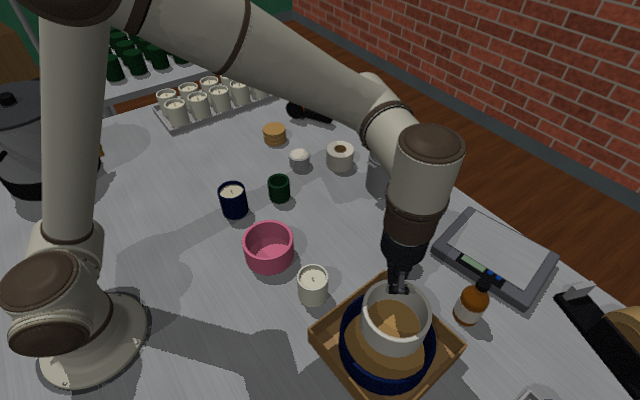

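```bash
python3 -m inch '[{"xyz":[-2.5,3.5,5],"delta_rot":[0,0,0]},{"xyz":[-3,3,15],"delta_rot":[0,0,0]},{"xyz":[0,0,20],"delta_rot":[0,0,0]},{"xyz":[0,0,20],"delta_rot":[0,0,0]},{"xyz":[0,0,10],"delta_rot":[0,0,0]},{"xyz":[0,0,6],"delta_rot":[0,0,0]},{"xyz":[0,0,0],"delta_rot":[0,0,0]},{"xyz":[0,0,0],"delta_rot":[0,0,0]}]'
python3 -m inch '[{"xyz":[0,0,2],"delta_rot":[0,0,0]},{"xyz":[0,0,1.5],"delta_rot":[0,0,0]},{"xyz":[0,0,1],"delta_rot":[0,0,0]},{"xyz":[0,0,1],"delta_rot":[0,0,0]},{"xyz":[0,0,0],"delta_rot":[0,0,0]},{"xyz":[0,0,0],"delta_rot":[0,0,0]}]'
```

```text
time_s: 22.5
eef_pos: [0.5038, -0.3261, 0.1317]
tool_rot: [0.0, 0.937, -0.348, 0.001]
wrist_force: [1.1, -0.1, -1.5]
finger_gap: 0.083
time_s: 23.1
eef_pos: [0.5034, -0.3259, 0.1255]
tool_rot: [0.0, 0.937, -0.349, 0.0]
wrist_force: [-0.1, 0.4, -0.6]
finger_gap: 0.077
```

```bash
python3 -m inch '[{"xyz":[0,0,0.6],"delta_rot":[0,0,0]},{"xyz":[0,0,0],"delta_rot":[0,0,0]}]'; python3 -m inch '[{"xyz":[0,0,0.6],"delta_rot":[0,0,0]},{"xyz":[0,0,0],"delta_rot":[0,0,0]}]'
```

```text
time_s: 23.3
eef_pos: [0.5034, -0.3259, 0.1254]
tool_rot: [0.0, 0.937, -0.348, 0.0]
wrist_force: [-1.6, 0.7, 2.1]
finger_gap: 0.081
time_s: 23.5
eef_pos: [0.5034, -0.3259, 0.1254]
tool_rot: [0.0, 0.937, -0.348, 0.0]
wrist_force: [-2.0, 1.5, 6.3]
finger_gap: 0.077
```

```bash
python3 -m inch '[{"xyz":[0,0,0],"delta_rot":[0,0,0]},{"xyz":[0,0,0],"delta_rot":[0,0,0]},{"xyz":[0,0,0],"delta_rot":[0,0,0]},{"xyz":[0,0,-5],"delta_rot":[0,0,0]},{"xyz":[0,0,-15],"delta_rot":[0,0,0]},{"xyz":[0,0,-30],"delta_rot":[0,0,0]},{"xyz":[0,0,-35],"delta_rot":[0,0,0]},{"xyz":[0,0,-35],"delta_rot":[0,0,0]},{"xyz":[0,0,-10],"delta_rot":[0,0,0]}]' 0.65 40
python3 -m inch '[{"xyz":[-10,-15,0],"delta_rot":[0,0,0]},{"xyz":[-22,-31,0],"delta_rot":[0,0,0]},{"xyz":[-22,-31,0],"delta_rot":[0,0,0]},{"xyz":[-22,-31,0],"delta_rot":[0,0,0]},{"xyz":[-22,-31,0],"delta_rot":[0,0,0]},{"xyz":[-22,-31,0],"delta_rot":[0,0,0]},{"xyz":[-22,-31,0],"delta_rot":[0,0,0]},{"xyz":[-22,-31,0],"delta_rot":[0,0,0]},{"xyz":[-22,-31,0],"delta_rot":[0,0,0]},{"xyz":[-22,-31,0],"delta_rot":[0,0,0]},{"xyz":[-22,-31,0],"delta_rot":[0,0,0]},{"xyz":[-22,-31,0],"delta_rot":[0,0,0]},{"xyz":[-22,-31,0],"delta_rot":[0,0,0]},{"xyz":[-3,-4,0],"delta_rot":[0,0,0]},{"xyz":[0,0,0],"delta_rot":[0,0,0]},{"xyz":[0,0,0],"delta_rot":[0,0,0]}]' 0.3
python3 - <<'E'
from h import *
go(.549,.151,.110)
for n in("side","scene"):
    top(n,"white",.06,.1,n+"5"); navy(n); top(n,"green",.05,.08,None,(.531,.131),.07)
top("wrist","green",.05,.08,"w5",(.531,.131),.07)
E
```

```text
time_s: 24.4
eef_pos: [0.5048, -0.3267, 0.2592]
tool_rot: [0.001, 0.937, -0.348, 0.004]
wrist_force: [1.1, 0.3, 0.7]
finger_gap: 0.18
time_s: 26.0
eef_pos: [0.5487, 0.1504, 0.2538]
tool_rot: [0.0, 0.937, -0.349, -0.0]
wrist_force: [-0.2, -0.5, 0.5]
finger_gap: 0.351
at [0.5487 0.1504 0.2538] shift mm [-1.000e-01 -8.000e-01  1.438e+02] tool y [-0.654 -0.757  0.001] F [-0.2 -0.5  0.5]
side white 810 rim plane [0.0006 0.0053 0.0815] (array([ 0.4671, -0.3709,  0.0569]), 687)
side 1163 rim plane [-0.0017  0.0021  0.0755] (array([ 0.4687, -0.3696,  0.0875]), 1018)
side green 131 rim plane [-0.0099  0.0023  0.0673] (array([0.5277, 0.1294, 0.0268]), 81)
scene white 217 rim plane [-0.0023  0.0019  0.0804] (array([ 0.4728, -0.3685,  0.0573]), 157)
scene 266 rim plane [ 0.0005 -0.0001  0.0746] (array([ 0.4751, -0.3672,  0.0882]), 151)
scene green 150 rim plane [-0.0026  0.0085  0.066 ] (array([0.5337, 0.1331, 0.0273]), 115)
wrist green 1939 rim plane [0.0032 0.0003 0.0681] (array([0.5323, 0.1321, 0.0268]), 1765)
```

View pics/side5.png

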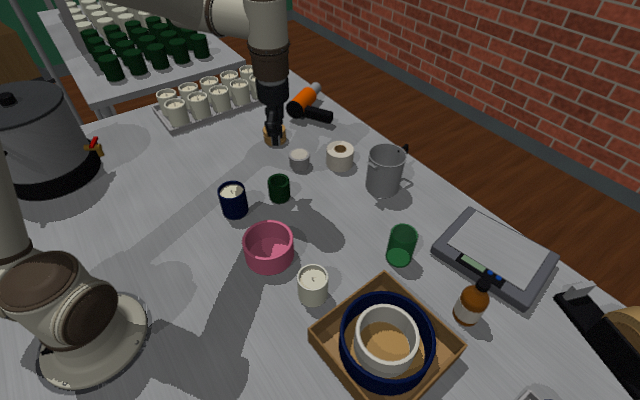

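```bash
python3 -m inch '[{"xyz":[0,-2.5,20],"delta_rot":[0,0,0]},{"xyz":[0,0,30],"delta_rot":[0,0,0]},{"xyz":[0,0,35],"delta_rot":[0,0,0]},{"xyz":[0,0,30],"delta_rot":[0,0,0]},{"xyz":[0,0,17],"delta_rot":[0,0,0]},{"xyz":[0,0,10],"delta_rot":[0,0,0]},{"xyz":[0,0,0],"delta_rot":[0,0,0]},{"xyz":[0,0,0],"delta_rot":[0,0,0]}]'
python3 -m inch '[{"xyz":[0,0,0],"delta_rot":[0,0,0]},{"xyz":[0,0,0],"delta_rot":[0,0,0]},{"xyz":[0,0,0],"delta_rot":[0,0,0]},{"xyz":[0,0,0],"delta_rot":[0,0,0]},{"xyz":[0,0,0],"delta_rot":[0,0,0]},{"xyz":[0,0,0],"delta_rot":[0,0,0]}]' 1 50
python3 -m inch '[{"xyz":[0,0,-10],"delta_rot":[0,0,0]},{"xyz":[0,0,-15],"delta_rot":[0,0,0]},{"xyz":[0,0,-25],"delta_rot":[0,0,0]},{"xyz":[0,0,-30],"delta_rot":[0,0,0]},{"xyz":[0,0,-30],"delta_rot":[0,0,0]},{"xyz":[0,0,-25],"delta_rot":[0,0,0]},{"xyz":[0,0,-10],"delta_rot":[0,0,0]},{"xyz":[0,0,0],"delta_rot":[0,0,0]},{"xyz":[0,0,0],"delta_rot":[0,0,0]}]'
python3 - <<'E'
from h import *
go(.472+.0177,-.3695+.0204,.25)
E
```

```text
time_s: 27.15
eef_pos: [0.5514, 0.1532, 0.113]
tool_rot: [-0.0, 0.937, -0.348, 0.001]
wrist_force: [-0.6, -0.1, 1.1]
finger_gap: 0.347
time_s: 27.75
eef_pos: [0.5509, 0.1526, 0.1137]
tool_rot: [-0.0, 0.937, -0.348, 0.0]
wrist_force: [-1.1, -2.1, 6.2]
finger_gap: 0.11
time_s: 28.65
eef_pos: [0.5501, 0.1529, 0.2561]
tool_rot: [0.0, 0.937, -0.349, -0.001]
wrist_force: [-0.6, -0.5, -1.0]
finger_gap: 0.111
at [0.5501 0.1529 0.2561] shift mm [282.5 419.3   6.3] tool y [-0.654 -0.757  0.001] F [-0.6 -0.5 -1. ]
```

```bash
python3 -m inch '[{"xyz":[10,15,0],"delta_rot":[0,0,0]},{"xyz":[16,24,0],"delta_rot":[0,0,0]},{"xyz":[21,31,0],"delta_rot":[0,0,0]},{"xyz":[21,31,0],"delta_rot":[0,0,0]},{"xyz":[21,31,0],"delta_rot":[0,0,0]},{"xyz":[21,31,0],"delta_rot":[0,0,0]},{"xyz":[21,31,0],"delta_rot":[0,0,0]},{"xyz":[21,31,0],"delta_rot":[0,0,0]},{"xyz":[21,31,0],"delta_rot":[0,0,0]},{"xyz":[21,31,0],"delta_rot":[0,0,0]},{"xyz":[21,31,0],"delta_rot":[0,0,0]},{"xyz":[21,31,0],"delta_rot":[0,0,0]},{"xyz":[21,31,0],"delta_rot":[0,0,0]},{"xyz":[16,24,0],"delta_rot":[0,0,0]},{"xyz":[9,15,10],"delta_rot":[0,0,0]},{"xyz":[0,0,20],"delta_rot":[0,0,0]},{"xyz":[0,0,10],"delta_rot":[0,0,0]},{"xyz":[0,0,0],"delta_rot":[0,0,0]},{"xyz":[0,0,0],"delta_rot":[0,0,0]},{"xyz":[0,0,0],"delta_rot":[0,0,0]}]'
python3 - <<'E'
from h import *
go(.472+.0177,-.3695+.0204,.215)
top("side","green",.12,.19,"d6"); top("scene","green",.12,.19,"s6")
E
```

```text
time_s: 30.65
eef_pos: [0.491, -0.3481, 0.2181]
tool_rot: [0.0, 0.937, -0.348, 0.001]
wrist_force: [-0.4, -0.2, -1.8]
finger_gap: 0.108
at [ 0.491  -0.3481  0.2181] shift mm [-0.4  1.6  3.1] tool y [-0.653 -0.758 -0.   ] F [-0.4 -0.2 -1.8]
side green 299 rim plane [ 0.005  -0.0054  0.1723] (array([ 0.4729, -0.3688,  0.0278]), 215)
scene green 55 rim plane [ 0.0005 -0.0101  0.1714] (array([ 0.479 , -0.3651,  0.0271]), 44)
```

View pics/d6.png

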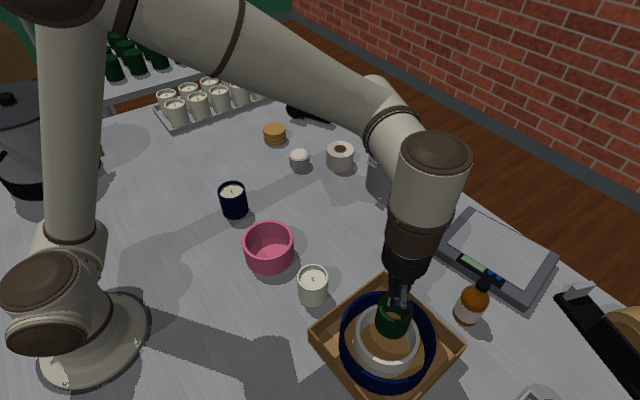

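```bash
python3 -m inch '[{"xyz":[-1.5,4,5],"delta_rot":[0,0,0]},{"xyz":[-1,3.5,15],"delta_rot":[0,0,0]},{"xyz":[0,0,20],"delta_rot":[0,0,0]},{"xyz":[0,0,20],"delta_rot":[0,0,0]},{"xyz":[0,0,12],"delta_rot":[0,0,0]},{"xyz":[0,0,6],"delta_rot":[0,0,0]},{"xyz":[0,0,0],"delta_rot":[0,0,0]},{"xyz":[0,0,0],"delta_rot":[0,0,0]}]'
python3 -m inch '[{"xyz":[0,0,2],"delta_rot":[0,0,0]},{"xyz":[0,0,1.5],"delta_rot":[0,0,0]},{"xyz":[0,0,1.5],"delta_rot":[0,0,0]},{"xyz":[0,0,0.8],"delta_rot":[0,0,0]},{"xyz":[0,0,0],"delta_rot":[0,0,0]},{"xyz":[0,0,0],"delta_rot":[0,0,0]}]'
```

```text
time_s: 31.55
eef_pos: [0.4841, -0.3527, 0.14]
tool_rot: [0.0, 0.937, -0.348, 0.001]
wrist_force: [1.2, 0.0, -0.4]
finger_gap: 0.111
time_s: 32.15
eef_pos: [0.4838, -0.3525, 0.1339]
tool_rot: [0.0, 0.937, -0.349, 0.0]
wrist_force: [-1.2, 1.2, 2.3]
finger_gap: 0.111
```

```bash
python3 -m inch '[{"xyz":[0,0,0.6],"delta_rot":[0,0,0]},{"xyz":[0,0,0],"delta_rot":[0,0,0]}]'
python3 -m inch '[{"xyz":[0,0,0],"delta_rot":[0,0,0]},{"xyz":[0,0,0],"delta_rot":[0,0,0]},{"xyz":[0,0,0],"delta_rot":[0,0,0]},{"xyz":[0,0,-5],"delta_rot":[0,0,0]},{"xyz":[0,0,-15],"delta_rot":[0,0,0]},{"xyz":[0,0,-30],"delta_rot":[0,0,0]},{"xyz":[0,0,-35],"delta_rot":[0,0,0]},{"xyz":[0,0,-35],"delta_rot":[0,0,0]},{"xyz":[0,0,-20],"delta_rot":[0,0,0]},{"xyz":[-30,-30,0],"delta_rot":[0,0,0]},{"xyz":[-30,-30,0],"delta_rot":[0,0,0]},{"xyz":[-30,-30,0],"delta_rot":[0,0,0]},{"xyz":[-30,-30,0],"delta_rot":[0,0,0]},{"xyz":[-30,-30,0],"delta_rot":[0,0,0]},{"xyz":[0,0,0],"delta_rot":[0,0,0]},{"xyz":[0,0,0],"delta_rot":[0,0,0]}]' 0.62 40
python3 - <<'E'
from h import *
for n in("side","scene"):
    top(n,"green",.06,.11,n+"7"); top(n,"white",.06,.11); navy(n)
E
```

```text
time_s: 32.35
eef_pos: [0.4838, -0.3526, 0.1338]
tool_rot: [0.0, 0.937, -0.348, 0.0]
wrist_force: [-1.8, 1.6, 6.6]
finger_gap: 0.109
time_s: 33.95
eef_pos: [0.4683, -0.1402, 0.2734]
tool_rot: [-0.0, 0.938, -0.347, 0.001]
wrist_force: [0.1, -0.5, -0.5]
finger_gap: 0.186
side green 344 rim plane [0.009  0.0208 0.0878] (array([ 0.4643, -0.3738,  0.0269]), 316)
side white 802 rim plane [0.0007 0.0047 0.0815] (array([ 0.4671, -0.3708,  0.0567]), 697)
side 1160 rim plane [-0.0006  0.001   0.0754] (array([ 0.4688, -0.3697,  0.0875]), 1037)
scene green 98 rim plane [ 0.0066 -0.0055  0.0859] (array([ 0.4716, -0.3719,  0.0267]), 67)
scene white 198 rim plane [-0.0006  0.0039  0.081 ] (array([ 0.4726, -0.368 ,  0.0576]), 138)
scene 296 rim plane [-0.     -0.002   0.0744] (array([ 0.4752, -0.3668,  0.0877]), 229)
```

```bash
python3 -c "
from workcell import arm; print(arm.job_done())"
```

```text
the job is handed in; nothing more can be done
None
```

I packed the three bowls in the box in size order and handed the job in at about 34 s, with the gripper clear of everything. I moved the small green bowl out to the table first. The large navy bowl then went into the box, the white one into it, and the green one inside that. I lowered each one until the wrist force showed it had touched down, then let go.

**Last checks:**

| Bowl | Rim height, side camera | Rim height, scene camera | Expected if flat on the floor below |
|---|---|---|---|
| Large navy | 75 mm | 74 mm | 76 mm |
| Middle white | 82 mm | 81 mm | 82 mm |
| Small green | 88 mm | 86 mm | 88 mm |

- **Level:** The large and middle rims fit as level. The green rim's fit showed a slope of about 1° in the side view but under 0.5° in the scene view. I put that down to few rim points.
- **Centring:** Each bowl is centred to within about 5 mm in the one around it, and the large one is within about 2 mm of the box centre.

**Checks that disagreed or were not made:**
- **Cameras:** The side and scene cameras differed by about 7 mm in x and 3 mm in y throughout. I positioned each bowl relative to its target within the same view.
- **Large bowl:** It swung about 14 mm sideways in the grip during the lift, which I corrected before lowering it.
- **Final picture:** I had already viewed 12 pictures, so the end state was checked by these numbers only.
- **Other objects:** I did not re-measure the candles, jar, tin, jug, bottle, lids and label roll. Wrist force stayed within a few newtons of zero whenever I read it, apart from gripping and setting down.

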